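# Set the stop bar of a baking tray and load a loaf tin

### The arm

A 7-joint arm with a two-finger parallel gripper is mounted at the origin on the work surface. World frame = base frame: x ahead of the robot, y to its left, z up, the work surface at z = 0. Lengths are in m, angles in rad, forces in N, time in s.
With the tool pointing down it reaches from about 0.425 to 1.025 m from the base axis. Payload 3.6 kg.
Tool frame: the origin (TCP) lies at the very end of the fingers, on their centre line; the grasp point (between the pads) lies 19 mm behind it (hold_point_z is the distance from the TCP to the grasp point, in m); z points along the fingers, y is the line along which they close (so a half turn about z gives the same grasp; the last joint's range is limited). The gripper opens to 85 mm and grips with 20 to 120 N. Pads are 22 mm wide; open, the fingers measure 114 mm over their backs; the gripper's body (76 mm by 85 mm) begins 54 mm behind the grasp point. The pads swing forward as they close: fully open they stand 13 mm farther back than shut.
Start: joints at [-1.359, 0.591, 0.048, 1.609, -0.033, 0.943, -0.034], TCP at [0.218, 0.691, 0.231] pointing down, gripper open.
Joint ranges: [-2.69, 2.69], [-0.47, 2.24], [-1.27, 1.36], [0.19, 2.51], [-1.53, 4.68], [0.08, 2.07], [-3.09, 3.09]. Speed limits (rad/s): [2.57, 2.57, 3.14, 3.14, 3.14, 3.14, 3.14].

### API

Orientations are given as a unit quaternion [w, x, y, z].
In Python, from workcell import * gives the robot as it stands. The module is installed in compiled form; this text tells all that it offers.
- The arm moves only by the tool drive_tool, never from a script. Its arguments are lists of equal length, an entry for each row: "xyz": the shift along the tool's x, y, z in units of 60 mm (1.0 is 60 mm), a list of three; "rotation": the turn, a rotation vector about the tool's x, y, z in degrees, a list of three; "claw": the closure, from 0 (fully open) to 1 (shut). In form: {"xyz": [[x, y, z], ...], "rotation": [[rx, ry, rz], ...], "claw": [claw, ...]}. A call has 1 to 20 rows; each row shifts and turns the commanded pose from where the row before left it, along the tool's axes as they then stand; what a row does not reach is not made up. A row lasts 1/8 s, in which the tool goes at most 62.5 mm and 10.7 degrees, less where a joint would pass 70% of its speed; a pose out of reach is approached as far as the arm can. A call is refused whole if a number of a shift passes 1 or a number of a turn 10.7, either way. A call with a gripper value outside its range is refused whole. The fingers move at their own pace and stop on an object; "force" is the grip in N (left out, the last holds). Time passes only in rows, so rows that do not move let the fingers close. It gives the time, the measured TCP pose, the force, the opening and the grip force at its end, in the units of the state.
- sense(): the state, without advancing time (a new reading comes with each control period).
- get_image(name): name is "scene" or "top" or "wrist"; returns the picture (384x512x3 uint8, red, green, blue); there is no depth.
- camera_params(name): a dict with "vfov" (degrees; the focal length in pixels is half the picture's height over the tangent of half this angle, whatever the lens; pixels are square), "cx", "cy" (the principal point, pixels), "rvec" (rotation vector, rad) and "tvec" (3), from world to camera coordinates, as OpenCV has them. Camera axes: x right, y down, z forward; pixel columns grow to the right and rows downward; lengths in m; the calibration is good to about 2 mm. The wrist camera is an equidistant fisheye: a pixel r from the principal point sees the ray r / f radians off the axis. A picture is of the moment at which its call begins: read the wrist's pose just before it. camera_params takes no time and is no camera call; for the wrist camera it gives the pose at the moment of the call.
- hand_in(): hands the job in; it is judged then, once.
The state is a dict: "time_s": time; "joint_positions": joint angles; "dq": joint speeds; "joint_efforts": joint torques, N m; "tcp_pos": TCP position; "orientation": TCP orientation; "ft_force": force on the tool from outside, world axes, zero at the start; "ft_torque": the same for the moment, N m; "grip_width": finger opening in m; "grasp_force": force on a finger pad.
Only numpy, scipy, OpenCV 4.12 (cv2) and the standard library are available. Lean on these libraries where they do the work, as an engineer would, in place of code of your own. Each camera call takes 0.05 s, during which the arm holds its last target. There are 200 camera calls.

### The job

Get the narrow baking tray ready for the oven: tap its stiff stop bar forward a little at a time until its front edge is level with the long white line that runs across the tray, without running it past the line. Lift only the top loaf tin off the nested stack, without pulling the next one up with it, and set it down gently, flat on the tray floor in the empty place between the cross strip and the bar, lying across the tray like the tin already there. Leave the other tins, the flour dredger and the timer where they are.

Things in the scene. Friction and masses are not known exactly. Their poses are not given: they have to be found in the camera images.
- tray: Narrow dark steel baking tray, fixed. Origin: centre of its underside; y along its 460 length, x across. Inner width 170, floor at z=6; rims 30 high. Flat flange along each long rim (|x| 85-99, z=30) with short ticks. One long white line, 3 wide, crosses floor and flanges at y=+32. Fixed cross strip (y 122-132, top z=16): the place beyond it (y to 227) holds a tin, the one up to the bar is empty.
- bar_slide (a joint): Stop bar, aluminium channel across the tray on both flanges: 204 wide (x), 80 deep (y), upright front and back faces from z=8 to the top at z=34.5. Value in m grows as it moves along the tray's +y to the strip: 0 fully back, 0.110 front edge on the line, 0.190 end of travel. Starts 40-100 mm short of the line. Friction slide: about 8 N moves it (more when fast), stays where left.
- bar_front (a point): Middle of the bar's front upper edge (z=34.5 above the bench), on the tray's centre line. Axes as the tray's.
- bar_back (a point): Middle of the bar's back upper edge, 80 mm behind bar_front (towards -y). Behind it, on the tray floor, 75 to 145 mm are free up to the end rim: room to push from. Axes as the tray's.
- mark (a point): Point midway between the line's ends on the flanges, at the height of the bar's top face; bar_front must come here. Axes as the tray's; +y is the bar's way forward.
- bay (a point): Centre of the empty tin place, on the tray floor (z=6 above the bench): midway between the cross strip and the bar's front face once that is on the line (90 mm apart). Axes as the tray's.
- tin_top: Top of three nested aluminium loaf tins on the bench. Tapered, 50 high, walls 1.5; rim 144 long (its x) by 62 wide (its y), an upright hem 3 thick from z=42 to 50; base 120 by 42; about 0.14 kg. Origin: centre of its underside. Sits loosely on corner shoulders in the next tin, whose rim is 18 mm lower: grip across the 62 mm width within the top 15 mm.
- tin_next: The second tin of the stack, same shape, underside 18 mm below tin_top's; it must stay in the stack. Origin: centre of its underside.
- tin_low: The lowest tin of the stack, same shape, standing on the bench; must stay. Origin: centre of its underside.
- tin_loaded: The same kind of tin already standing in the tray's other place, lying across the tray (its long x axis along the tray's x axis); must stay. Origin: centre of its underside.
- dredger: Steel flour dredger, upright can 75 across and 118 high. Leave alone. Origin: centre of its underside.
- timer: White round kitchen timer, 68 across and 53 high. Leave alone. Origin: centre of its underside.
Mind the look-alikes: they are no part of the job. Leave any blue look-alike of the tin_top alone.

How it is judged:
At the end, for the whole second after the job is handed in: Bar's front edge within 5 mm of the white line; the former top tin at rest flat on the tray floor (4 mm, 0.06 rad), within 25 mm along and 30 mm across of the empty place's centre, crosswise within 0.35 rad; stack's other tins within 15 mm, loaded tin within 20 mm of their start (y of bar_front in the frame of mark between -0.005 and 0.005 m and y of tin_top in the frame of bay between -0.025 and 0.025 m and x of tin_top in the frame of bay between -0.03 and 0.03 m and z of tin_top in the frame of bay below 0.004 m and angle between tin_top's own z axis and vertical below 0.06 rad and angle between the x axis of tin_top and the x axis of tray, either way round below 0.35 rad and linear speed of tin_top below 0.02 m/s and distance of each of tin_next, tin_low from where it was at the start of the episode below 0.015 m and distance of tin_loaded from where it was at the start of the episode below 0.02 m); the robot touches nothing.
It fails at once if the bar is run more than 5 mm past the white line (y of bar_front in the frame of mark above 0.005 m).
It fails at once if the next tin is dragged up or out of the stack (moved more than 15 mm) (distance of tin_next from where it was at the start of the episode above 0.015 m).
It fails at once if the top tin is let go in the air away from the stack (its underside more than 30 mm above the bench) (height (world z) of tin_top above 0.03 m and horizontal distance between tin_top and tin_next above 0.08 m and contact force between the fingers and tin_top below 0.02 N).
It fails at once if the tin already in the tray is shifted more than 20 mm (distance of tin_loaded from where it was at the start of the episode above 0.02 m).
It fails at once if the flour dredger or the timer is shifted more than 30 mm (distance of any of dredger, timer from where it was at the start of the episode above 0.03 m).
It also fails if it takes over 64 s, if anything falls off the work surface, if the arm or the gripper's body presses on something with over 40 N, if the wrist force passes 120 N, or if a joint passes its speed limit or range.

## Working session

There is one attempt and no reset: what is moved stays moved. The work goes in short steps, Python scripts to look and compute and a tool call to move; the robot and the scene stay as the last step left them, time stands still between calls to the robot, and variables do not carry over. Pictures are saved under pics/ and viewed, at most 13 in all, crops included, and the job is handed in when it is done.

Besides the shell and the picture viewer there is one more tool, called by a JSON object that holds its "op" and its "data". drive_tool: Moves the arm, as the interface text tells. Its arguments: {"type":"object","properties":{"xyz":{"type":"array","items":{"type":"array","items":{"type":"number"}}},"rotation":{"type":"array","items":{"type":"array","items":{"type":"number"}}},"claw":{"type":"array","items":{"type":"number"}},"force":{"type":"number"}},"required":["xyz","rotation","claw"]}

```bash
mkdir -p pics; cat > h.py <<'E'
import numpy as np, cv2
from workcell import *
def grab(n,f=None):
    p=camera_params(n); im=get_image(n)
    if f: cv2.imwrite('pics/'+f,cv2.cvtColor(im,cv2.COLOR_RGB2BGR))
    return p,im
def ray(p,u,v,fish=False):
    f=192/np.tan(np.radians(p['vfov'])/2); x=(u-p['cx'])/f; y=(v-p['cy'])/f
    if fish:
        r=np.hypot(x,y); s=np.sin(r)/max(r,1e-9); d=np.array([x*s,y*s,np.cos(r)])
    else: d=np.array([x,y,1.])
    R=cv2.Rodrigues(np.array(p['rvec'],float))[0]; t=np.array(p['tvec'],float).ravel()
    return -R.T@t, R.T@d
def onz(p,u,v,z,fish=False):
    c,d=ray(p,u,v,fish); return c+d*(z-c[2])/d[2]
def proj(p,X):
    f=192/np.tan(np.radians(p['vfov'])/2)
    R=cv2.Rodrigues(np.array(p['rvec'],float))[0]; q=R@np.array(X)+np.array(p['tvec'],float).ravel()
    return q[:2]/q[2]*f+[p['cx'],p['cy']]
def tri(a,b):
    (c1,d1),(c2,d2)=a,b
    s=np.linalg.lstsq(np.c_[d1,-d2],c2-c1,rcond=None)[0]
    return (c1+s[0]*d1+c2+s[1]*d2)/2, np.linalg.norm(c1+s[0]*d1-c2-s[1]*d2)
E
python3 - <<'E'
from h import *
a=[]
for n in('top','scene'):
    p,im=grab(n); a.append(im); print(n,{k:np.round(v,3) for k,v in p.items()})
    cv2.imwrite(f'pics/{n}0.png',cv2.cvtColor(im,cv2.COLOR_RGB2BGR))
print(sense())
E
```

```text
top {'vfov': np.float64(54.327), 'cx': np.float64(257.119), 'cy': np.float64(195.679), 'rvec': array([ 2.149, -2.194,  0.061]), 'tvec': array([0.127, 0.638, 1.114])}
scene {'vfov': np.float64(54.433), 'cx': np.float64(257.027), 'cy': np.float64(184.953), 'rvec': array([ 1.817,  1.578, -0.709]), 'tvec': array([-0.205, -0.362,  1.574])}
{'time_s': 0.1, 'joint_positions': array([-1.35849695,  0.59204024,  0.04826926,  1.60970834, -0.03330971,
        0.94270751, -0.03366264]), 'dq': array([-0.00020246, -0.00298647,  0.00156116, -0.00242353, -0.00108436,
        0.00023784, -0.00057729]), 'joint_efforts': array([ 4.84017670e-03, -5.49997187e+01,  1.55310642e+00, -1.98826629e+01,
        9.64407722e-03,  3.73017087e-03, -5.84055769e-06]), 'tcp_pos': array([0.21800501, 0.69065296, 0.2302397 ]), 'orientation': array([-1.12885275e-04,  1.52235038e-01,  9.88343783e-01, -1.02349279e-03]), 'ft_force': array([-0.56456236,  0.17427713,  0.03304009]), 'ft_torque': array([ 0.00473047, -0.01381418, -0.03282185]), 'grasp_force': 0.0, 'grip_width': 0.08547666564056149}
```

View pics/top0.png

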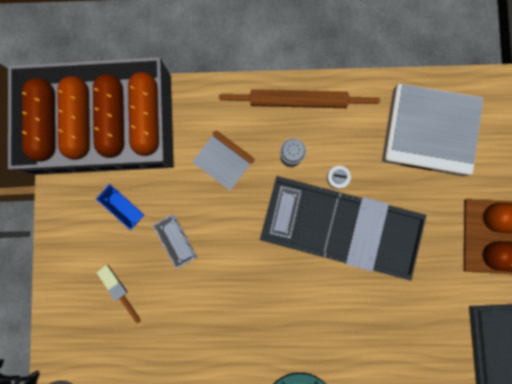

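View pics/scene0.png

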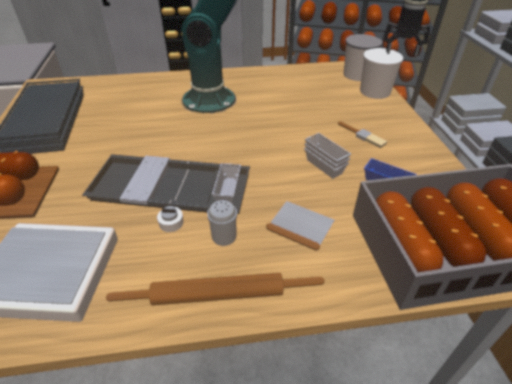

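The top view shows the tray at about (268–425, 178–278), with the bar near (368,235), the line near (334,225), the loaded tin at (285,212) and the stack at (176,241). The blue decoy is at (120,206). I'll enlarge these for edge picks.

```bash
python3 - <<'E'
from h import *
a=cv2.imread('pics/top0.png'); b=cv2.imread('pics/scene0.png')
t=cv2.resize(a[170:285,255:430],None,fx=4,fy=4,interpolation=3)   # 700x460
s=cv2.resize(a[210:272,148:204],None,fx=5,fy=5,interpolation=3) #280x310
u=cv2.resize(b[128:182,298:358],None,fx=5,fy=5,interpolation=3) #300x270
cv2.imwrite('pics/tray.png',t)
c=np.zeros((310,590,3),np.uint8); c[:310,:280]=s; c[:270,290:590]=u; cv2.imwrite('pics/stack.png',c)
E
```

```text
(no output)
```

View pics/tray.png

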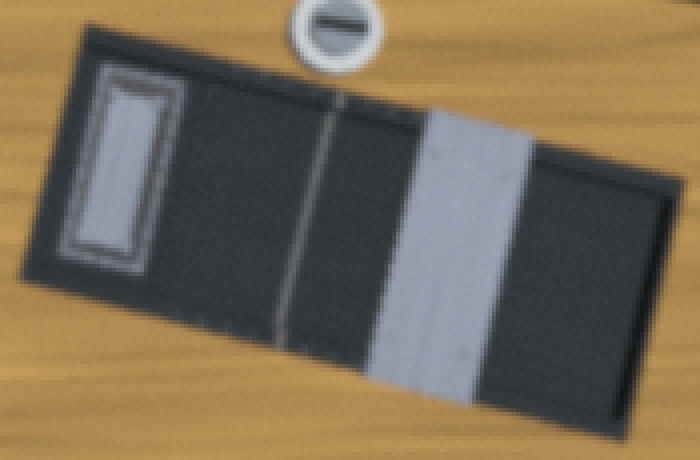

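View pics/stack.png

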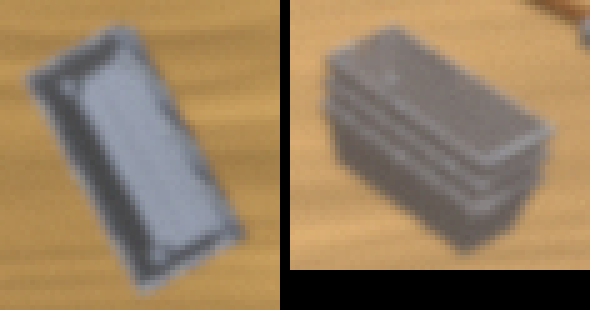

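The tray crop gives bar corners at (428,108), (367,378), (535,133) and (474,404), line ends at (343,93) and (280,348), and tray corners. The stack crop gives the rim corners in both views.

```bash
python3 - <<'E'
from h import *
P=camera_params('top');S=camera_params('scene')
T=lambda U,V:((U+.5)/4-.5+255,(V+.5)/4-.5+170)
for nm,z,pts in [('tray',.03,[(88,24),(22,280),(684,180),(628,440)]),('line',.03,[(343,93),(280,348)]),('barF',.0345,[(428,108),(367,378)]),('barB',.0345,[(535,133),(474,404)]),('timer',.053,[(338,25)]),('loaded',.056,[(103,64),(187,80),(148,274),(59,256)])]:
    w=np.array([onz(P,*T(*q),z) for q in pts]); print(nm,w[:,:2].round(4).tolist(),w.mean(0).round(4))
st=[(122,26),(243,237),(143,292),(27,78)]
st=[((U+.5)/5-.5+148,(V+.5)/5-.5+210) for U,V in st]
sc=[(327,62),(392,25),(553,128),(483,162)]
sc=[((U-290+.5)/5-.5+298,(V+.5)/5-.5+128) for U,V in sc]
w=np.array([onz(P,*q,.086) for q in st]);print('stack',w.round(4),w.mean(0))
for q in w: print('in scene',proj(S,q).round(1))
print(np.round(sc,1))
for a in st:
  r=[tri(ray(P,*a),ray(S,*b)) for b in sc]; i=np.argmin([x[1] for x in r]); print(i,[ (x[0].round(3).tolist(),round(x[1],4)) for x in r if x[1]<.02])
E
```

```text
tray [[0.7001, 0.0528], [0.5073, 0.1071], [0.5723, -0.3901], [0.3812, -0.3386]] [ 0.5402 -0.1422  0.03  ]
line [[0.6432, -0.1385], [0.4532, -0.0846]] [ 0.5482 -0.1115  0.03  ]
barF [[0.6301, -0.2007], [0.4304, -0.1474]] [ 0.5302 -0.174   0.0345]
barB [[0.6096, -0.2796], [0.41, -0.2254]] [ 0.5098 -0.2525  0.0345]
timer [[0.6921, -0.132]] [ 0.6921 -0.132   0.053 ]
loaded [[0.6665, 0.0433], [0.6532, -0.0186], [0.5109, 0.0141], [0.5253, 0.0791]] [0.589  0.0295 0.056 ]
stack [[0.5856 0.3594 0.086 ]
 [0.4636 0.2901 0.086 ]
 [0.4335 0.3477 0.086 ]
 [0.5568 0.4147 0.086 ]] [0.50985656 0.35298015 0.086     ]
in scene [334.8 159.9]
in scene [302.8 138.8]
in scene [317.7 132.3]
in scene [349.4 152.7]
[[305.  140. ]
 [318.  132.6]
 [350.2 153.2]
 [336.2 160. ]]
3 [([0.586, 0.362, 0.086], np.float64(0.0041))]
0 [([0.464, 0.294, 0.081], np.float64(0.0066))]
1 [([0.433, 0.348, 0.085], np.float64(0.0007))]
2 [([0.557, 0.416, 0.084], np.float64(0.0022))]
```

```bash
cat > go.py <<'E'
# usage: go.py x y z [toolY_angle_deg]: shift to target in tool axes / units
import sys; from h import *; from scipy.spatial.transform import Rotation as R
s=sense(); q=s['orientation']; r=R.from_quat([*q[1:],q[0]]); t=np.array(sys.argv[1:4],float)
M=r.as_matrix(); print('t',s['time_s'],'tcp',s['tcp_pos'].round(4),'y ang',np.degrees(np.arctan2(M[1,1],M[0,1])).round(2),'z',M[:,2].round(3),'F',s['ft_force'].round(1),'w',round(s['grip_width'],4))
print('units',((r.inv().apply(t-s['tcp_pos']))/.06).round(3))
if len(sys.argv)>4:
    a=np.radians(float(sys.argv[4])); y=np.array([np.cos(a),np.sin(a),0]); z=np.array([0,0,-1.])
    print('rotvec deg',np.degrees((r.inv()*R.from_matrix(np.c_[np.cross(y,z),y,z])).as_rotvec()).round(2))
E
```

{"op": "drive_tool", "data": {"xyz": [[-0.25,-0.2,0],[-0.5,-0.4,0],[-0.5,-0.4,0],[-0.5,-0.4,0],[-0.5,-0.4,0],[-0.5,-0.4,0],[-0.5,-0.4,0],[-0.5,-0.4,0],[-0.5,-0.4,0],[-0.5,-0.4,0],[-0.5,-0.4,0],[-0.5,-0.4,0],[-0.5,-0.4,0],[-0.5,-0.4,0],[-0.5,-0.4,0],[-0.4,-0.3,0],[-0.15,-0.5,0],[-0.15,-0.5,0],[-0.15,-0.5,0],[-0.15,-0.5,0]], "rotation": [[0,0,0],[0,0,0],[0,0,0],[0,0,0],[0,0,0],[0,0,0],[0,0,0],[0,0,0],[0,0,0],[0,0,0],[0,0,0],[0,0,0],[0,0,0],[0,0,0],[0,0,0],[0,0,0],[0,0,0],[0,0,0],[0,0,0],[0,0,0]], "claw": [1,1,1,1,1,1,1,1,1,1,1,1,1,1,1,1,1,1,1,1]}}

```text
time_s: 2.6
tcp_pos: [0.543, 0.0762, 0.2313]
orientation: [-0.0, 0.153, 0.988, -0.0]
ft_force: [0.6, -0.1, 0.7]
grip_width: 0.0
grasp_force: 0.0
```

```bash
python3 go.py 0.497 -0.301 0.2 74.5
```

```text
t 2.6 tcp [0.543  0.0762 0.2313] y ang 72.4 z [-0.001 -0.001 -1.   ] F [ 0.6 -0.1  0.7] w 0.0
units [-1.171 -6.224  0.526]
rotvec deg [-0.05 -0.02 -2.1 ]
```

{"op": "drive_tool", "data": {"xyz": [[-0.1,-0.52,0.04],[-0.1,-0.52,0.04],[-0.1,-0.52,0.04],[-0.1,-0.52,0.04],[-0.1,-0.52,0.04],[-0.1,-0.52,0.04],[-0.1,-0.52,0.04],[-0.1,-0.52,0.04],[-0.1,-0.52,0.04],[-0.1,-0.52,0.04],[-0.1,-0.52,0.04],[-0.1,-0.4,0.04],[0,0,0]], "rotation": [[0,0,-1],[0,0,-1],[0,0,0],[0,0,0],[0,0,0],[0,0,0],[0,0,0],[0,0,0],[0,0,0],[0,0,0],[0,0,0],[0,0,0],[0,0,0]], "claw": [1,1,1,1,1,1,1,1,1,1,1,1,1]}}

```text
time_s: 4.22
tcp_pos: [0.5113, -0.2972, 0.2025]
orientation: [-0.0, 0.138, 0.99, -0.001]
ft_force: [0.7, 0.3, 0.3]
grip_width: -0.0002
grasp_force: 0.0
```

```bash
python3 go.py 0.497 -0.301 0.016 74.5; python3 -c "
from h import *
p,im=grab('wrist','w1.png'); print(p)
p,im=grab('top','top1.png')"
```

```text
t 4.225 tcp [ 0.5113 -0.2972  0.2025] y ang 74.16 z [-0.001 -0.001 -1.   ] F [0.7 0.3 0.3] w -0.0002
units [ 0.209 -0.122  3.108]
rotvec deg [-0.09 -0.04 -0.34]
{'vfov': 65.70646984690485, 'cx': 259.56419244248815, 'cy': 188.28907278546112, 'rvec': array([-2.33115738, -1.76128314, -0.23137959]), 'tvec': array([ 0.14773947, -0.57881804,  0.20037067])}
```

View pics/w1.png

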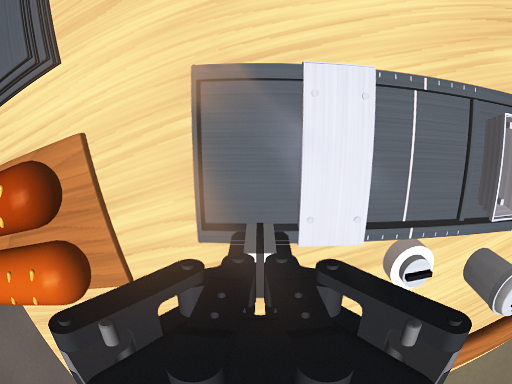

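The wrist view shows the bar at (302–376, 63–245). The line crosses the floor from (416,90) to (404,221) and the flanges at (425,84) and (411,233).

```bash
python3 - <<'E'
from h import *
p=camera_params('wrist')
ey=np.array([np.cos(np.radians(74.5)),np.sin(np.radians(74.5))]);
for nm,z,pts in [('barF',.0345,[(376,67),(363.5,245)]),('barB',.0345,[(303,63),(299,245)]),('flange',.03,[(425.5,84),(411,233)]),('floor',.006,[(416,90),(404,221)]),('endrim',.03,[(193,66),(199,241)])]:
    w=np.array([onz(p,*q,z,True) for q in pts]); d=w[0]-w[1]; print(nm,w.round(4).tolist(),w.mean(0).round(4),'ex ang',np.degrees(np.arctan2(d[1],d[0])).round(2),'len',np.linalg.norm(d).round(4),'alongy',(w[:,:2]@ey).round(4))
E
```

```text
barF [[0.432, -0.142, 0.0345], [0.6306, -0.1977, 0.0345]] [ 0.5313 -0.1699  0.0345] ex ang 164.34 len 0.2063 alongy [-0.0214 -0.022 ]
barB [[0.4118, -0.2203, 0.0345], [0.6066, -0.2736, 0.0345]] [ 0.5092 -0.247   0.0345] ex ang 164.67 len 0.2019 alongy [-0.1022 -0.1016]
flange [[0.461, -0.0809, 0.03], [0.638, -0.1306, 0.03]] [ 0.5495 -0.1057  0.03  ] ex ang 164.33 len 0.1838 alongy [0.0453 0.0447]
floor [[0.4671, -0.0821, 0.006], [0.6311, -0.1285, 0.006]] [ 0.5491 -0.1053  0.006 ] ex ang 164.2 len 0.1704 alongy [0.0457 0.0448]
endrim [[0.3821, -0.3315, 0.03], [0.5726, -0.3858, 0.03]] [ 0.4774 -0.3586  0.03  ] ex ang 164.07 len 0.1981 alongy [-0.2173 -0.2188]
```

{"op": "drive_tool", "data": {"xyz": [[0.25,0,0.3],[0,0,0.5],[0,0,0.5],[0,0,0.5],[0,0,0.5],[0,0,0.4],[0,0,0.25],[0,0,0.14],[0,0.1,0],[0,0.15,0],[0,0.15,0],[0,0.1,0],[0,0.1,0],[0,0.1,0],[0,0.1,0],[0,0.1,0],[0,0.1,0],[0,0.1,0],[0,0.05,0],[0,0,0]], "rotation": [[0,0,0],[0,0,0],[0,0,0],[0,0,0],[0,0,0],[0,0,0],[0,0,0],[0,0,0],[0,0,0],[0,0,0],[0,0,0],[0,0,0],[0,0,0],[0,0,0],[0,0,0],[0,0,0],[0,0,0],[0,0,0],[0,0,0],[0,0,0]], "claw": [1,1,1,1,1,1,1,1,1,1,1,1,1,1,1,1,1,1,1,1]}}

```text
time_s: 6.82
tcp_pos: [0.5172, -0.2274, 0.0178]
orientation: [0.001, 0.136, 0.991, -0.002]
ft_force: [-2.0, -7.2, 0.0]
grip_width: -0.0003
grasp_force: 3.4
```

```bash
cat > bar.py <<'E'
from h import *
# bar front edge minus line from the top view: bright bar mask edges + line, sampled along tray y
ey=np.array([np.cos(np.radians(74.3)),np.sin(np.radians(74.3))]); ex=np.array([ey[1],-ey[0]])
p,im=grab('top'); g=cv2.cvtColor(im,cv2.COLOR_RGB2GRAY).astype(np.float32)
O=np.array([.5491,-.1055])
s=np.arange(-.175,.05,.0005); acc=[]
for x in np.arange(-.075,.076,.005):
    q=np.array([proj(p,[*(O+ex*x+ey*t),.0345]) for t in s],np.float32)
    acc.append(cv2.remap(g,q[None,:,0],q[None,:,1],1)[0])
a=np.mean(acc,0); d=np.gradient(a)
i=np.argmin(np.where(s<.01,d,0)); j=np.argmax(np.where(s<s[i]-.05,d,0))
print('t',sense()['time_s'],'front',s[i],'back',s[j])
E
python3 bar.py; python3 go.py 0.5 -0.2 0.016
```

```text
t 6.875 front -0.03149999999999986 back -0.11299999999999993
t 6.875 tcp [ 0.5172 -0.2274  0.0178] y ang 74.3 z [ 0.001 -0.005 -1.   ] F [-2.  -6.8  0.2] w 0.0001
units [0.399 0.362 0.028]
```

{"op": "drive_tool", "data": {"xyz": [[0,0.05,0],[0,0.08,0],[0,0.08,0],[0,0.06,0],[0,0.03,0],[0,0,0]], "rotation": [[0,0,0],[0,0,0],[0,0,0],[0,0,0],[0,0,0],[0,0,0]], "claw": [1,1,1,1,1,1]}}

```text
time_s: 7.62
tcp_pos: [0.5221, -0.2103, 0.0178]
orientation: [0.001, 0.137, 0.991, -0.003]
ft_force: [-0.8, -7.0, -0.1]
grip_width: -0.0004
grasp_force: 3.6
```

```bash
python3 bar.py; python3 go.py 0.5 -0.2 0.016;python3 -c "
from h import *
p,im=grab('wrist','w2.png')"
```

```text
t 7.675 front -0.013999999999999846 back -0.09599999999999992
t 7.675 tcp [ 0.5221 -0.2103  0.0178] y ang 74.29 z [ 0.002 -0.005 -1.   ] F [-1.6 -6.8 -0.2] w -0.0
units [0.401 0.066 0.029]
```

View pics/w2.png

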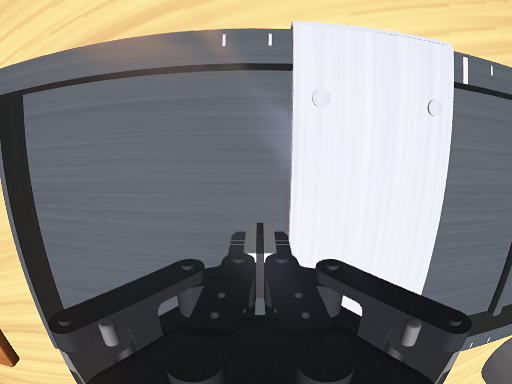

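The wrist view shows the line's flange end at (465, 57–84), just ahead of the bar's front edge, which runs from (453,45) to (449,160).

```bash
python3 - <<'E'
from h import *
p=camera_params('wrist');im=cv2.imread('pics/w2.png',0)
e=np.radians(74.3);ey=np.array([np.cos(e),np.sin(e)])
print(im[66,440:480:1].tolist()); print(im[100,440:470].tolist())
for v in(60,70,80): print('line',(onz(p,465,v,.03,True)[:2]@ey).round(4))
for u,v in((453,48),(453.5,66),(453.5,100),(450,150)): print('bar',(onz(p,u,v,.0345,True)[:2]@ey).round(4))
E
```

```text
[238, 236, 234, 233, 237, 239, 237, 236, 234, 234, 236, 237, 241, 248, 98, 100, 104, 103, 103, 104, 105, 103, 96, 174, 248, 243, 245, 234, 90, 101, 103, 102, 103, 100, 101, 100, 101, 103, 101, 101]
[238, 236, 235, 237, 240, 239, 238, 237, 237, 237, 238, 240, 247, 175, 94, 99, 99, 99, 101, 102, 103, 102, 101, 100, 102, 102, 102, 103, 103, 103]
line 0.0418
line 0.0417
line 0.0417
bar 0.0305
bar 0.0305
bar 0.0307
bar 0.0306
```

{"op": "drive_tool", "data": {"xyz": [[0,0.05,0],[0,0.06,0],[0,0.04,0],[0,0,0]], "rotation": [[0,0,0],[0,0,0],[0,0,0],[0,0,0]], "claw": [1,1,1,1]}}

```text
time_s: 8.22
tcp_pos: [0.5245, -0.2016, 0.0178]
orientation: [0.001, 0.137, 0.991, -0.002]
ft_force: [-2.6, -7.1, 0.6]
grip_width: 0.0001
grasp_force: 3.6
```

```bash
cat > gap.py <<'E'
from h import *
p,_=grab('wrist','w3.png');im=cv2.imread('pics/w3.png',0)
e=np.radians(74.3);ey=np.array([np.cos(e),np.sin(e)])
for v in (58,64,70,76):
    r=im[v,425:500].astype(float); b=np.flatnonzero(r<160)[0]; k=np.flatnonzero(r[b:]>160)[:1]; print(v,425+b-.5,end=' ')
    if len(k):
        k=b+k[0]; n=np.flatnonzero(r[k:]<160)[0]; print('line',425+k-.5,425+k+n-.5, 'gap',(onz(p,425+k+n/2-.5,v,.03,True)[:2]-onz(p,425+b-.5,v,.0345,True)[:2])@ey)
E
python3 gap.py; python3 bar.py; python3 go.py 0.5 -0.2 0.016
```

```text
58 454.5 t 8.325 front -0.006499999999999839 back -0.08649999999999991
t 8.325 tcp [ 0.5246 -0.2016  0.0178] y ang 74.29 z [ 0.002 -0.005 -1.   ] F [-1.5 -7.2  0. ] w 0.0001
units [ 0.401 -0.085  0.029]Traceback (most recent call last):
  File "gap.py", line 7, in <module>
    k=b+k[0]; n=np.flatnonzero(r[k:]<160)[0]; print('line',425+k-.5,425+k+n-.5, 'gap',(onz(p,425+k+n/2-.5,v,.03,True)[:2]-onz(p,425+b-.5,v,.0345,True)[:2])@ey)
                ~~~~~~~~~~~~~~~~~~~~~~~~~^^^
IndexError: index 0 is out of bounds for axis 0 with size 0
```

```bash
python3 -c "
import cv2
im=cv2.imread('pics/w3.png',0)
for v in (58,62,66,70,76,82): print(v,im[v,446:476].tolist())"
```

```text
58 [237, 236, 235, 234, 234, 236, 238, 244, 213, 93, 99, 99, 98, 96, 97, 97, 97, 98, 99, 98, 98, 99, 96, 97, 97, 99, 101, 97, 98, 99]
62 [237, 237, 234, 235, 235, 237, 238, 243, 227, 94, 102, 103, 102, 101, 101, 103, 102, 100, 103, 102, 102, 102, 103, 103, 104, 102, 101, 100, 97, 97]
66 [238, 236, 235, 234, 235, 237, 238, 241, 229, 92, 101, 101, 102, 103, 106, 105, 103, 105, 104, 105, 101, 103, 102, 103, 105, 103, 103, 101, 102, 101]
70 [238, 236, 235, 235, 235, 236, 238, 242, 211, 85, 97, 98, 98, 98, 96, 98, 99, 98, 97, 99, 99, 100, 98, 100, 100, 102, 101, 101, 102, 101]
76 [238, 237, 235, 235, 235, 237, 238, 242, 220, 88, 98, 98, 99, 97, 99, 100, 99, 102, 101, 100, 102, 103, 103, 100, 103, 99, 99, 99, 99, 100]
82 [239, 237, 235, 235, 236, 238, 242, 209, 24, 42, 54, 64, 73, 85, 94, 105, 105, 104, 103, 101, 101, 99, 98, 98, 100, 99, 99, 99, 99, 98]
```

{"op": "drive_tool", "data": {"xyz": [[0,-0.15,0],[0,-0.1,0],[0,0,-0.3],[0,0,-0.6],[0,0,-0.6],[0,0,-0.6],[0,0.3,-0.3],[0,0.4,0],[0,0.5,0],[0,0.4,0],[0,0.3,0],[0,0,0]], "rotation": [[0,0,0],[0,0,0],[0,0,0],[0,0,0],[0,0,0],[0,0,0],[0,0,0],[0,0,0],[0,0,0],[0,0,0],[0,0,0],[0,0,0]], "claw": [1,1,1,1,1,1,1,1,1,1,1,1]}}

```text
time_s: 9.82
tcp_pos: [0.5517, -0.1002, 0.1616]
orientation: [0.0, 0.133, 0.991, 0.0]
ft_force: [-0.8, -0.8, -0.2]
grip_width: 0.0001
grasp_force: 0.0
```

```bash
python3 go.py 0.55 -0.1 0.16 ; python3 -c "
from h import *
p,im=grab('wrist','w4.png')
c,_=ray(p,256,192,True);print(c)"
```

```text
t 9.825 tcp [ 0.5517 -0.1002  0.1616] y ang 74.67 z [ 0.001  0.001 -1.   ] F [-0.8 -0.8 -0.2] w 0.0001
units [ 0.028 -0.004  0.027]
[ 0.48722245 -0.08402942  0.30340695]
```

View pics/w4.png

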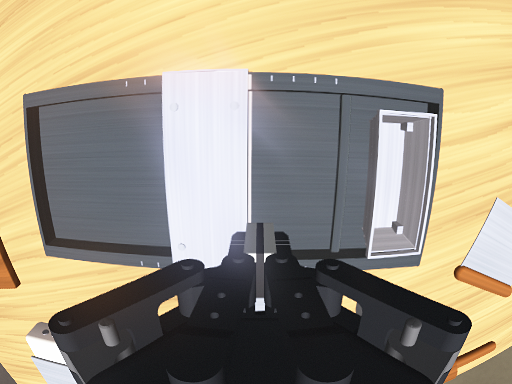

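The line shows as a thin strip at (249–252, 90–210), right at the bar's front edge. I'll measure how far short the bar is.

```bash
python3 - <<'E'
from h import *
p=camera_params('wrist');im=cv2.imread('pics/w4.png',0)
for v in (76,82,86,110,150,200): print(v,im[v,240:262].tolist())
e=np.radians(74.3);ey=np.array([np.cos(e),np.sin(e)])
a=lambda u,v,z:(onz(p,u,v,z,True)[:2]@ey).round(4)
for u in (246,248,250,252,254): print(u,'bar',a(u,110,.0345),'floor',a(u,110,.006),'fl',a(u,82,.03),a(u,82,.0345))
E
```

```text
76 [237, 239, 238, 236, 236, 237, 239, 239, 231, 244, 243, 201, 125, 122, 122, 120, 118, 116, 115, 115, 113, 113]
82 [237, 239, 238, 236, 235, 236, 239, 237, 232, 243, 242, 200, 138, 134, 132, 129, 125, 122, 121, 119, 115, 114]
86 [237, 239, 237, 235, 236, 236, 240, 235, 232, 243, 240, 199, 145, 145, 143, 139, 138, 131, 129, 124, 123, 121]
110 [237, 238, 237, 235, 236, 236, 242, 196, 194, 238, 246, 214, 154, 142, 142, 141, 141, 139, 139, 138, 138, 137]
150 [240, 242, 241, 240, 240, 243, 249, 144, 210, 249, 253, 189, 118, 114, 116, 117, 115, 117, 115, 116, 115, 116]
200 [239, 240, 242, 242, 242, 244, 249, 131, 226, 247, 248, 158, 114, 116, 116, 115, 115, 114, 115, 116, 113, 114]
246 bar 0.0374 floor 0.0361 fl 0.0372 0.0374
248 bar 0.0392 floor 0.0381 fl 0.039 0.0392
250 bar 0.041 floor 0.0401 fl 0.0408 0.0409
252 bar 0.0428 floor 0.0421 fl 0.0426 0.0427
254 bar 0.0446 floor 0.044 fl 0.0444 0.0445
```

{"op": "drive_tool", "data": {"xyz": [[0.1,0.25,-0.1],[0.2,0.5,-0.1],[0.2,0.52,-0.1],[0.2,0.52,-0.1],[0.2,0.52,-0.1],[0.2,0.52,-0.1],[0.2,0.52,-0.1],[0.2,0.52,-0.1],[0.2,0.52,-0.1],[0.2,0.52,-0.08],[0.2,0.52,0],[0.2,0.52,0],[0.2,0.52,0],[0.15,0.5,0],[0.03,0.2,0]], "rotation": [[0,0,0],[0,0,-3.4],[0,0,-3.4],[0,0,-3.4],[0,0,-3.4],[0,0,-3.4],[0,0,-3.4],[0,0,-3.4],[0,0,-3.4],[0,0,-3.4],[0,0,-3.4],[0,0,-3.4],[0,0,-3.4],[0,0,-3.4],[0,0,0]], "claw": [0,0,0,0,0,0,0,0,0,0,0,0,0,0,0]}}

```text
time_s: 11.75
tcp_pos: [0.3583, 0.3049, 0.2202]
orientation: [-0.0, -0.248, 0.969, 0.0]
ft_force: [0.6, 0.4, -0.8]
grip_width: 0.0857
grasp_force: 0.0
```

```bash
python3 go.py 0.51 0.355 0.22 119
```

```text
t 11.75 tcp [0.3583 0.3049 0.2202] y ang 118.77 z [-0.  0. -1.] F [ 0.6  0.4 -0.8] w 0.0857
units [-2.618 -0.484  0.003]
rotvec deg [ 0.02 -0.01 -0.23]
```

{"op": "drive_tool", "data": {"xyz": [[-0.3,-0.05,0],[-0.5,-0.1,0],[-0.5,-0.1,0],[-0.5,-0.1,0],[-0.5,-0.1,0],[-0.3,-0.03,0],[0,0,0],[0,0,0]], "rotation": [[0,0,0],[0,0,0],[0,0,0],[0,0,0],[0,0,0],[0,0,0],[0,0,0],[0,0,0]], "claw": [0,0,0,0,0,0,0,0]}}

```text
time_s: 12.75
tcp_pos: [0.5105, 0.3522, 0.2195]
orientation: [-0.001, -0.247, 0.969, -0.001]
ft_force: [-1.0, -0.4, 0.1]
grip_width: 0.0854
grasp_force: 0.0
```

```bash
python3 go.py 0.51 0.355 0.22 119; python3 -c "
from h import *
p,im=grab('wrist','w5.png')"
```

```text
t 12.75 tcp [0.5105 0.3522 0.2195] y ang 118.58 z [-0.001 -0.001 -1.   ] F [-1.  -0.4  0.1] w 0.0854
units [-0.015  0.045 -0.008]
rotvec deg [-0.04 -0.07 -0.42]
```

View pics/w5.png

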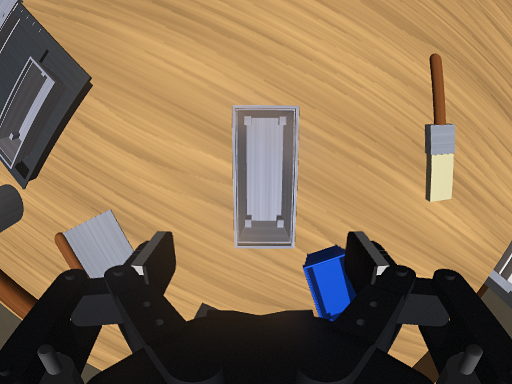

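The wrist view shows the stack's top rim at (233,106), (299,106), (296,247), (235,246). The blue tin is near (330,285), outside the grasp line.

```bash
python3 - <<'E'
from h import *
p=camera_params('wrist'); P=camera_params('top')
c=[(233,106),(299,106),(296,247),(235,246)]
w=np.array([onz(p,*q,.086,True) for q in c]); print(w.round(4).tolist(),w.mean(0).round(4))
d=w[3]-w[0]; e=w[2]-w[1]; s=w[1]-w[0]; s2=w[2]-w[3]
for v in(d,e,s,s2): print(np.linalg.norm(v).round(4),np.degrees(np.arctan2(v[1],v[0])).round(2))
st=[(122,26),(243,237),(143,292),(27,78)]
st=[((U+.5)/5-.5+148,(V+.5)/5-.5+210) for U,V in st]
for a in st:
  r=[tri(ray(P,*a),ray(p,*b,True)) for b in c]; x=min(r,key=lambda x:x[1]); print(x[0].round(4),x[1].round(4))
for q in [(305,262),(340,247)]: print('blue',onz(p,*q,.05,True).round(3))
E
```

```text
[[0.4597, 0.2964, 0.086], [0.4304, 0.3496, 0.086], [0.5538, 0.4184, 0.086], [0.5827, 0.3625, 0.086]] [0.5066 0.3567 0.086 ]
0.1397 28.23
0.1413 29.15
0.0607 118.83
0.0629 117.38
[0.5861 0.3626 0.078 ] 0.0023
[0.461  0.2945 0.0609] 0.0012
[0.4302 0.3519 0.0673] 0.0025
[0.5565 0.4189 0.0788] 0.004
blue [0.579 0.452 0.05 ]
blue [0.543 0.479 0.05 ]
```

{"op": "drive_tool", "data": {"xyz": [[0.02,0.085,0.2],[0,0,0.4],[0,0,0.5],[0,0,0.5],[0,0,0.35],[0,0,0.25],[0,0,0.15],[0,0,0.1],[0,0,0],[0,0,0]], "rotation": [[0,0,0],[0,0,0],[0,0,0],[0,0,0],[0,0,0],[0,0,0],[0,0,0],[0,0,0],[0,0,0],[0,0,0]], "claw": [0,0,0,0,0,0,0,0,0,0]}}

```text
time_s: 14.05
tcp_pos: [0.5073, 0.3577, 0.0735]
orientation: [0.001, -0.248, 0.969, 0.0]
ft_force: [-0.8, -0.5, -0.4]
grip_width: 0.0852
grasp_force: 0.0
```

```bash
python3 go.py 0.507 0.356 0.071 118.7; python3 -c "
from h import *
p,im=grab('wrist','w6.png')"
```

```text
t 14.05 tcp [0.5073 0.3577 0.0735] y ang 118.68 z [ 0.001  0.001 -1.   ] F [-0.8 -0.5 -0.4] w 0.0852
units [ 0.018 -0.023  0.042]
rotvec deg [ 0.01  0.07 -0.02]
```

View pics/w6.png

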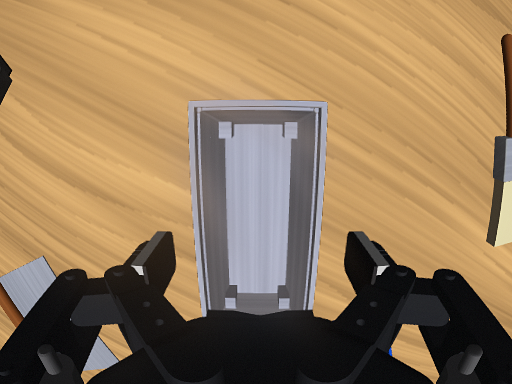

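The fingers straddle the tin evenly, with pads at columns 175 and 345 and the tin centred near 258. I'll close now.

{"op": "drive_tool", "data": {"xyz": [[0,-0.02,0.03],[0,0,0],[0,0,0],[0,0,0],[0,0,0],[0,0,0],[0,0,0]], "rotation": [[0,0,0],[0,0,0],[0,0,0],[0,0,0],[0,0,0],[0,0,0],[0,0,0]], "claw": [0.15,0.25,0.35,0.45,0.5,0.5,0.5], "force": 30}}

```text
time_s: 14.98
tcp_pos: [0.5076, 0.3563, 0.0713]
orientation: [0.0, -0.248, 0.969, -0.0]
ft_force: [-0.4, -0.5, 3.2]
grip_width: 0.061
grasp_force: 34.4
```

{"op": "drive_tool", "data": {"xyz": [[0,0,-0.03],[0,0,-0.05],[0,0,-0.08],[0,0,-0.08],[0,0,-0.08],[0,0,-0.08],[0,0,-0.08],[0,0,-0.08],[0,0,-0.08],[0,0,-0.06],[0,0,0]], "rotation": [[0,0,0],[0,0,0],[0,0,0],[0,0,0],[0,0,0],[0,0,0],[0,0,0],[0,0,0],[0,0,0],[0,0,0],[0,0,0]], "claw": [0.5,0.5,0.5,0.5,0.5,0.5,0.5,0.5,0.5,0.5,0.5]}}

```text
time_s: 16.35
tcp_pos: [0.5077, 0.3565, 0.1135]
orientation: [0.0, -0.248, 0.969, 0.0]
ft_force: [0.1, -0.5, -2.0]
grip_width: 0.0611
grasp_force: 33.9
```

```bash
python3 - <<'E'
from h import *
p,a=grab('scene'); s=sense(); print(s['ft_force'],s['tcp_pos'],s['grip_width'],s['grasp_force'])
cv2.imwrite('pics/s6.png',cv2.resize(cv2.cvtColor(a[70:210,250:410],cv2.COLOR_RGB2BGR),None,fx=4,fy=4,interpolation=3))
E
```

```text
[ 0.37294812 -0.27484035 -2.24756354] [0.50748525 0.35641681 0.1132284 ] 0.06103677669525018 33.906755447387695
```

View pics/s6.png

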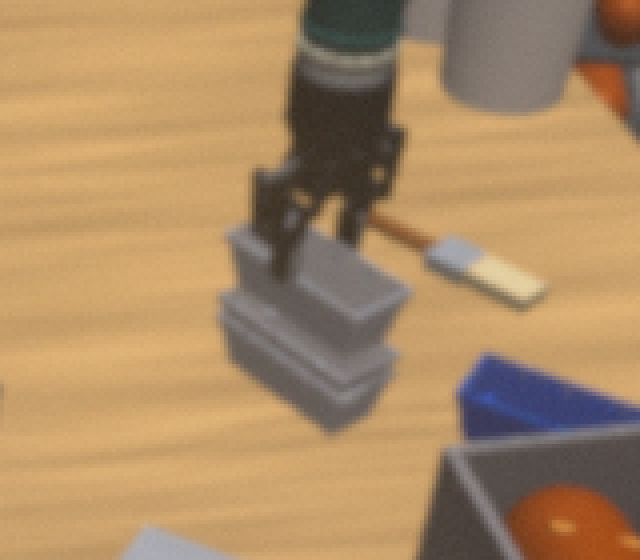

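Only the top tin rose; the other two stay in the stack at about (310,360) in the crop. Next I'll raise it and carry it over the bay.

{"op": "drive_tool", "data": {"xyz": [[0,0,-0.3],[0,0,-0.4],[0.08,-0.2,-0.3],[0.16,-0.4,0],[0.16,-0.42,0],[0.16,-0.42,0],[0.16,-0.42,0],[0.16,-0.42,0],[0.16,-0.42,0],[0.16,-0.42,0],[0.16,-0.42,0],[0.16,-0.42,0],[0.16,-0.42,0],[0.16,-0.42,0],[0.16,-0.42,0],[0.16,-0.42,0],[0.16,-0.42,0],[0.16,-0.42,0],[0.12,-0.36,0],[0.02,-0.2,0]], "rotation": [[0,0,0],[0,0,0],[0,0,0],[0,0,0],[0,0,0],[0,0,0],[0,0,0],[0,0,0],[0,0,0],[0,0,0],[0,0,0],[0,0,0],[0,0,0],[0,0,0],[0,0,0],[0,0,0],[0,0,0],[0,0,0],[0,0,0],[0,0,0]], "claw": [0.5,0.5,0.5,0.5,0.5,0.5,0.5,0.5,0.5,0.5,0.5,0.5,0.5,0.5,0.5,0.5,0.5,0.5,0.5,0.5]}}

```text
time_s: 18.9
tcp_pos: [0.5718, -0.0923, 0.1738]
orientation: [-0.0, -0.246, 0.969, -0.001]
ft_force: [-0.5, 0.5, -1.2]
grip_width: 0.0614
grasp_force: 33.9
```

{"op": "drive_tool", "data": {"xyz": [[0,0,0],[0,0,0],[0,0,0],[0,0,0],[0,0,0],[0,0,0],[0,0,0],[0,0,0],[0,0,0],[0,0,0],[0,0,0],[0,0,0]], "rotation": [[0,0,2.4],[0,0,4.5],[0,0,4.5],[0,0,4.5],[0,0,4.5],[0,0,4.5],[0,0,4.5],[0,0,4.5],[0,0,4.5],[0,0,4.5],[0,0,1.5],[0,0,0]], "claw": [0.5,0.5,0.5,0.5,0.5,0.5,0.5,0.5,0.5,0.5,0.5,0.5]}}

```text
time_s: 20.4
tcp_pos: [0.5722, -0.0886, 0.1731]
orientation: [-0.0, 0.136, 0.991, 0.0]
ft_force: [1.1, 0.4, -1.4]
grip_width: 0.0609
grasp_force: 33.9
```

```bash
python3 go.py .5604 -.0672 0.1 74.3; python3 -c "
from h import *
p,im=grab('wrist','w7.png')"
```

```text
t 20.4 tcp [ 0.5722 -0.0886  0.1731] y ang 74.37 z [-0.  0. -1.] F [ 1.1  0.4 -1.4] w 0.0609
units [0.285 0.29  1.219]
rotvec deg [ 0.02 -0.02  0.07]
```

View pics/w7.png

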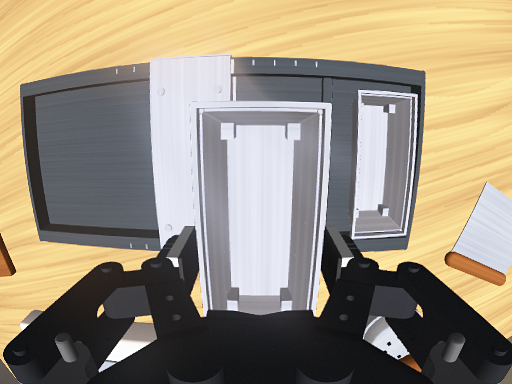

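The tin is held crosswise. The bar's front corner is at (231,57) and the strip shows at (322–334, 77–100), so I'll check the bay against them.

```bash
python3 - <<'E'
from h import *
p=camera_params('wrist');im=cv2.imread('pics/w7.png',0)
e=np.radians(74.3);ey=np.array([np.cos(e),np.sin(e)]);ex=np.array([ey[1],-ey[0]])
a=lambda u,v,z:((onz(p,u,v,z,True)[:2]@ex).round(4),(onz(p,u,v,z,True)[:2]@ey).round(4))
print(im[90,225:240].tolist(),im[90,315:340].tolist())
print('bar corner',a(231.5,56,.0345),'strip',[a(u,90,.016) for u in(323,333)])
print('TCP',sense()['tcp_pos'][:2]@ex,sense()['tcp_pos'][:2]@ey,'bay',np.array([.5604,-.0672])@ex,np.array([.5604,-.0672])@ey)
print('tin rim',[a(u,v,.1735+.015) for u,v in((192,102),(331,103))])
print('loaded',[a(u,v,.056) for u,v in((358,91),(417,94),(354,236),(405,237))])
E
```

```text
[228, 225, 225, 228, 238, 173, 126, 146, 233, 236, 218, 126, 130, 132, 131] [99, 98, 100, 100, 101, 102, 90, 33, 73, 95, 92, 93, 94, 95, 95, 93, 96, 96, 99, 97, 97, 98, 95, 96, 95]
bar corner (np.float64(0.4568), np.float64(0.0418)) strip [(np.float64(0.487), np.float64(0.1316)), (np.float64(0.4865), np.float64(0.142))]
TCP 0.5749152419593289 0.06926790776862565 bay 0.5576768046669768 0.08695160456501466
tin rim [(np.float64(0.5046), np.float64(0.039)), (np.float64(0.5049), np.float64(0.0984))]
loaded [(np.float64(0.4889), np.float64(0.1554)), (np.float64(0.4862), np.float64(0.2166)), (np.float64(0.6272), np.float64(0.1612)), (np.float64(0.631), np.float64(0.2196))]
```

{"op": "drive_tool", "data": {"xyz": [[0.15,0.15,0.1],[0.14,0.14,0.2],[0,0,0.3],[0,0,0.3],[0,0,0.3],[0,0,0.3],[0,0,0.2],[0,0,0.15],[0,0,0.1],[0,0,0.07],[0,0,0.05],[0,0,0]], "rotation": [[0,0,0],[0,0,0],[0,0,0],[0,0,0],[0,0,0],[0,0,0],[0,0,0],[0,0,0],[0,0,0],[0,0,0],[0,0,0],[0,0,0]], "claw": [0.5,0.5,0.5,0.5,0.5,0.5,0.5,0.5,0.5,0.5,0.5,0.5]}}

```text
time_s: 21.95
tcp_pos: [0.5603, -0.0681, 0.049]
orientation: [0.0, 0.137, 0.991, 0.0]
ft_force: [-0.1, 0.0, -1.3]
grip_width: 0.0612
grasp_force: 33.9
```

{"op": "drive_tool", "data": {"xyz": [[0,0,0.04],[0,0,0.03],[0,0,0.03],[0,0,0.02],[0,0,0.01],[0,0,0]], "rotation": [[0,0,0],[0,0,0],[0,0,0],[0,0,0],[0,0,0],[0,0,0]], "claw": [0.5,0.5,0.5,0.5,0.5,0.5]}}

```text
time_s: 22.7
tcp_pos: [0.5602, -0.0682, 0.0419]
orientation: [-0.0, 0.137, 0.991, 0.0]
ft_force: [-1.8, 0.3, 4.9]
grip_width: 0.0612
grasp_force: 34.6
```

{"op": "drive_tool", "data": {"xyz": [[0,0,0],[0,0,0],[0,0,0],[0,0,0],[0,0,0],[0,0,0],[0,0,-0.2],[0,0,-0.4],[0,0,-0.5],[0,0,-0.5],[0,0,-0.5],[0,0,-0.5],[0,0,-0.3],[0,0,0]], "rotation": [[0,0,0],[0,0,0],[0,0,0],[0,0,0],[0,0,0],[0,0,0],[0,0,0],[0,0,0],[0,0,0],[0,0,0],[0,0,0],[0,0,0],[0,0,0],[0,0,0]], "claw": [0.25,0.2,0.15,0.1,0,0,0,0,0,0,0,0,0,0]}}

```text
time_s: 24.45
tcp_pos: [0.5613, -0.0683, 0.2172]
orientation: [0.002, 0.137, 0.991, 0.0]
ft_force: [-0.2, -0.8, -0.1]
grip_width: 0.0856
grasp_force: 0.0
```

```bash
python3 -c "
from h import *
p,im=grab('wrist','w8.png')
s=sense();print(s['tcp_pos'],s['time_s'],s['grip_width'])"
```

```text
[ 0.56038231 -0.06815452  0.21597246] 24.5 0.08520960383117226
```

View pics/w8.png

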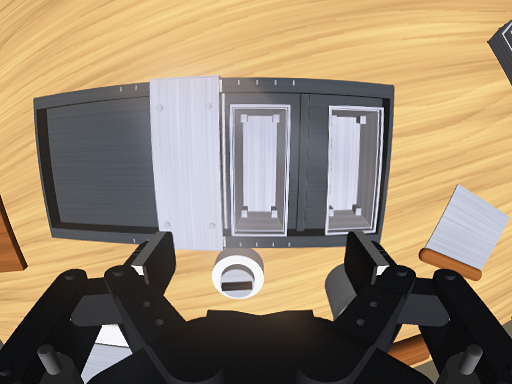

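The tin sits crosswise in the bay at (231–291, 104–236), and the bar's front edge is still at the line near (221, 80–248). I'll do a final numeric check.

```bash
python3 - <<'E'
from h import *
p=camera_params('wrist');im=cv2.imread('pics/w8.png',0)
e=np.radians(74.3);ey=np.array([np.cos(e),np.sin(e)]);ex=np.array([ey[1],-ey[0]])
a=lambda u,v,z:((onz(p,u,v,z,True)[:2]@ex).round(4),(onz(p,u,v,z,True)[:2]@ey).round(4))
for v in(84,88,150,243): print(v,im[v,214:232].tolist())
for u in (219,221,223): print(u,'bar',a(u,86,.0345),'flange',a(u,86,.03),'barmid',a(u,150,.0345),'floor',a(u,150,.006))
t=[a(u,v,.056) for u,v in((232,104),(291,105),(286,236),(231,234))]; print('tin',t,np.mean(t,0))
E
```

```text
84 [209, 207, 208, 211, 213, 193, 220, 223, 119, 125, 126, 129, 128, 126, 125, 126, 125, 125]
88 [210, 207, 208, 210, 222, 179, 221, 215, 138, 124, 124, 125, 125, 123, 125, 124, 124, 123]
150 [216, 219, 214, 217, 228, 190, 83, 87, 158, 216, 213, 146, 92, 96, 94, 99, 196, 218]
243 [219, 214, 212, 210, 215, 216, 219, 218, 198, 173, 227, 198, 117, 120, 123, 123, 124, 123]
219 bar (np.float64(0.4652), np.float64(0.0412)) flange (np.float64(0.4648), np.float64(0.0406)) barmid (np.float64(0.5355), np.float64(0.0401)) floor (np.float64(0.5394), np.float64(0.0362))
221 bar (np.float64(0.4653), np.float64(0.0434)) flange (np.float64(0.4649), np.float64(0.0428)) barmid (np.float64(0.5355), np.float64(0.0424)) floor (np.float64(0.5394), np.float64(0.0386))
223 bar (np.float64(0.4653), np.float64(0.0456)) flange (np.float64(0.465), np.float64(0.045)) barmid (np.float64(0.5355), np.float64(0.0446)) floor (np.float64(0.5394), np.float64(0.0411))
tin [(np.float64(0.4856), np.float64(0.0571)), (np.float64(0.4866), np.float64(0.1164)), (np.float64(0.6284), np.float64(0.1141)), (np.float64(0.6259), np.float64(0.053))] [0.556625 0.08515 ]
```

```bash
python3 -c "
from workcell import *
print(hand_in())"
```

```text
the job is handed in; nothing more can be done
None
```

I handed in the job at about 24.5 s with no verdict shown: the bar's front edge measures 1–2 mm short of the white line, the top tin sits crosswise on the tray floor about 2 mm from the bay centre, and nothing else appeared to move in the pictures.

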